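Put the seasonings on their dishes

ROBOT

A 6-joint arm with a two-finger parallel gripper is mounted at the origin on a cart in front of the work surface, level with it; the furniture and walls round the work are solid. World frame = base frame: x ahead of the robot, y to its left, z up, the work surface at z = 0. Lengths are in mm, angles in rad, forces in N, time in s.
With the tool pointing down it reaches from about 400 to 925 mm from the base axis. Payload 12.5 kg.
Tool frame: the origin (TCP) lies midway between the tips of the shut fingers; the grasp point (between the pads) lies 19 mm behind it (env.tcp_to_grasp is the distance from the TCP to the grasp point, in mm); z points along the fingers, y is the line along which they close (so a half turn about z gives the same grasp; the last joint's range is limited). The gripper opens to 95 mm and grips with 3 to 60 N. Pads are 20 mm wide; open, the fingers measure 119 mm over their backs; the gripper's body (75 mm by 180 mm) begins 59 mm behind the grasp point.
Start: joints at [1.181, 0.491, 1.559, -0, 1.092, -0.106], TCP at [174.986, 600.022, 214.661] pointing down, gripper open.
Joint ranges: [-3.1, 3.1], [-0.84, 2.19], [0.05, 2.79], [-1.13, 4.28], [0.06, 2.93], [-2.69, 2.69]. Speed limits (rad/s): [2.22, 2.22, 2.79, 3.14, 3.14, 3.14].

INTERFACE

Orientations are given as [roll, pitch, yaw] about the fixed x, y, z axes, in that order (R = Rz(yaw) Ry(pitch) Rx(roll)).
In Python, from cell import env gives the robot as it stands. The module is installed in compiled form; this text tells all that it offers.
- The arm moves only by the tool step_arm, never from a script. Its argument "plan" is a list that holds one entry, the list of rows, each a list of 5 numbers: the shift along the tool's x, y, z in mm, then the turn about the tool's z in degrees, then the opening, from -1 (shut) to 1 (fully open). A call has 1 to 8 rows; each row is the pose to reach, as a shift and turn from the pose commanded when the call began, along the tool's axes at that moment; what a row does not reach only later rows make up. A row lasts 1/12 s, in which the tool goes at most 41.7 mm and 7.16 degrees, less where a joint would pass 70% of its speed; a pose out of reach is approached as far as the arm can. A call with a gripper value outside its range is refused whole. The fingers move at their own pace and stop on an object; the grip force is fixed at half the most. Time passes only in rows, so rows that repeat a pose let the fingers close. It gives the time, the measured TCP pose, the force, the opening and the grip force at its end, in the units of the state.
- env.state(): the state, without advancing time (a new reading comes with each control period).
- env.read_camera(name): name is "scene" or "top" or "wrist"; returns the picture (420x560x3 uint8, blue, green, red); there is no depth.
- env.get_calibration(name): a dict with "K" (3x3 intrinsics, pixels), "extrinsics" (4x4, takes a point from world to camera coordinates). Camera axes: x right, y up, looking along -z (the intrinsics and any distortion apply to the point x, -y, -z); pixel columns grow to the right and rows downward; lengths in mm; the calibration is good to about 2 mm. A picture is of the moment at which its call begins: read the wrist's pose just before it. get_calibration takes no time and is no camera call; for the wrist camera it gives the pose at the moment of the call.
- env.job_done(): hands the job in; it is judged then, once.
The state is a dict: "t": time; "joints": joint angles; "qvel": joint speeds; "tau": joint torques, N m; "eef_pos": TCP position; "tcp_rot": TCP orientation; "ft_force": force on the tool from outside, world axes, zero at the start; "moment": the same for the moment, N m; "opening": opening from 0.0 (shut) to 1.0 (fully open); "grip_force": force on a finger pad.
Only numpy, scipy, OpenCV 4.12 (cv2) and the standard library are available. Lean on these libraries where they do the work, as an engineer would, in place of code of your own. Each camera call takes 0.05 s, during which the arm holds its last target. There are 200 camera calls.

TASK

Put the four table seasonings away on their white dishes: the wooden pepper mill in the large round dish, the small grey-topped shaker in the square dish, and the two black-capped spice jars in the two small round dishes, one in each (either way round). Each must stand upright and flat on the floor of its dish, inside the rim. Keep them upright all the while, and leave the tin and everything else where it is.

Things in the scene. Friction and masses are not known exactly. Their poses are not given: they have to be found in the camera images.
- pepper_mill_mid (a point): Tall wooden pepper mill, brown, with a round head and a small metal knob on top: 170 mm high, loose, upright, about 0.2 kg. This point is its centre, 85 mm above its underside, z up. For gripping: solid, 58 mm round up to 122 mm above its underside; round head 49 mm across from 123 to 159 mm (does not turn); knob 12 mm across to 170 mm.
- shaker_mid (a point): Small shaker: clear glass body with grey contents and a grey domed perforated top, 90 mm high, 44 mm across up to 70 mm height, the top 34 mm across. Stands upright, loose, about 0.1 kg; its foot is slightly round, so it may lean by 2 degrees. This point is at its centre, 45 mm above its underside, z axis up.
- spice_a_mid (a point): First spice jar: slim round glass jar with a wide black cap and a dark label, 105 mm high, 41 mm across, cap 40 mm across over the top 21 mm. Stands upright, loose, about 0.11 kg. This point is at its centre, 52.5 mm above its underside, z axis up.
- spice_b_mid (a point): Second spice jar, same shape and size as the first (black cap, 105 mm high, 41 mm across, about 0.11 kg), different label. The nine listed things stand in two rough rows, at least 0.11 m apart centre to centre. This point is at its centre, 52.5 mm above its underside, z axis up.
- small_dish_1: One of two equal small round white ceramic dishes, 74 mm across, fixed to the table. Floor 5 mm thick, flat, 64 mm across inside; upright rim 5 mm thick, 10 mm high over the table. Origin at the centre of its underside (table height), z up.
- small_dish_2: The other small round white dish, same size as the first: 74 mm across, 64 mm inside, floor 5 mm and rim 10 mm over the table, fixed. Origin at the centre of its underside, z up.
- large_dish: The large round white ceramic dish, 102 mm across, fixed to the table. Floor 5 mm thick, flat, 92 mm across inside; rim 5 mm thick, 10 mm high over the table. Origin at the centre of its underside, z up.
- square_dish: The square white ceramic dish, 86 x 86 mm, fixed to the table. Floor 5 mm thick, flat, 76 x 76 mm inside; rim 5 mm thick, 10 mm high over the table. Origin at the centre of its underside, x and y along its sides, z up.
- tin_mid (a point): Bystander, not to be moved: a closed food tin with a blue and red label, 72 mm high, 57 mm across, upright, loose. This point is its centre, 36 mm above its underside. Fixed things round the table: bottles and jars up to 264 mm high beyond x = 0.68; a coffee maker, 306 mm high, far right (x over 0.58, y under -0.25); a mug, 101 mm high, near left, and low small things, all at x under 0.37.
Mind the look-alikes: they are no part of the job. Leave any green look-alike of the part that bears shaker_mid alone.

How it is judged:
By the outcome, as a careful person would: the job done as asked, in the order asked, and still so for the second after the job is handed in, with the robot touching nothing.
It also fails if it takes over 112 s, if anything falls off the work surface, if the arm or the gripper's body presses on something with over 40 N, if the wrist force passes 120 N, or if a joint passes its speed limit or range.

## Working session

There is one attempt and no reset: what is moved stays moved. The work goes in short steps, Python scripts to look and compute and a tool call to move; the robot and the scene stay as the last step left them, time stands still between calls to the robot, and variables do not carry over. Pictures are saved under pics/ and viewed, at most 14 in all, crops included, and the job is handed in when it is done.

Besides the shell and the picture viewer there is one more tool, called after ">>>" as name(argument=value, ...) on one line, values as JSON. step_arm: Moves the arm, as the interface text tells. Its arguments: {"type":"object","properties":{"plan":{"type":"array"}},"required":["plan"]}

```bash
mkdir -p pics
python3 - <<'E'
from cell import env
import cv2,numpy as np
for n in ("top","scene"):
    im=env.read_camera(n); cv2.imwrite(f"pics/{n}0.png",im)
    c=env.get_calibration(n); print(n,np.round(c["K"],1).tolist(),np.round(c["extrinsics"],3).tolist(),[k for k in c])
s=env.state();print(s)
E
```

```text
top [[510.4, 0.0, 276.8], [0.0, 510.4, 210.8], [0.0, 0.0, 1.0]] [[0.023, -1.0, -0.008, 2.887], [0.995, 0.023, 0.099, -564.633], [-0.099, -0.01, 0.995, -1473.151], [0.0, 0.0, 0.0, 1.0]] ['K', 'extrinsics']
scene [[511.6, 0.0, 276.3], [0.0, 511.6, 207.5], [0.0, 0.0, 1.0]] [[0.661, -0.751, -0.01, -360.417], [0.57, 0.493, 0.658, -366.4], [-0.489, -0.44, 0.753, -900.129], [0.0, 0.0, 0.0, 1.0]] ['K', 'extrinsics']
{'t': 0.1, 'joints': array([ 1.18140333e+00,  4.91472982e-01,  1.55940459e+00,  5.92882688e-06,
        1.09167766e+00, -1.05557771e-01]), 'qvel': array([ 0.00090345, -0.00170808, -0.00262254,  0.00055746, -0.00057564,
       -0.00149397]), 'tau': array([ 3.74405034e-03, -6.13623047e+01, -2.58607686e+01,  6.94804103e-02,
        4.69878735e-02, -4.80763367e-05]), 'eef_pos': array([174.8932768 , 599.80503366, 214.1309793 ]), 'tcp_rot': array([-3.14063599e+00, -1.06647985e-04,  2.85775464e+00]), 'ft_force': array([ 0.26701577, -0.56791417, -0.64218579]), 'moment': array([ 0.00936825,  0.04401227, -0.05079132]), 'grip_force': 0.0, 'opening': 1.0006216776800338}
```

View pics/top0.png

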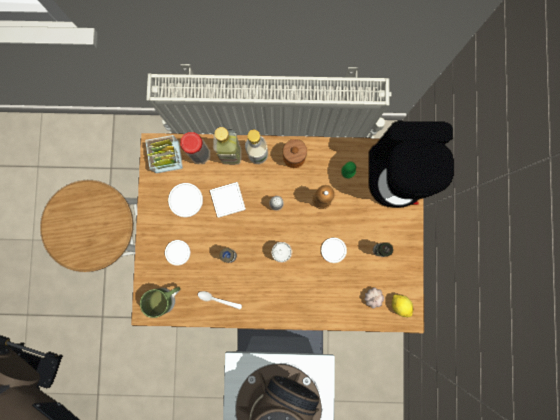

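View pics/scene0.png

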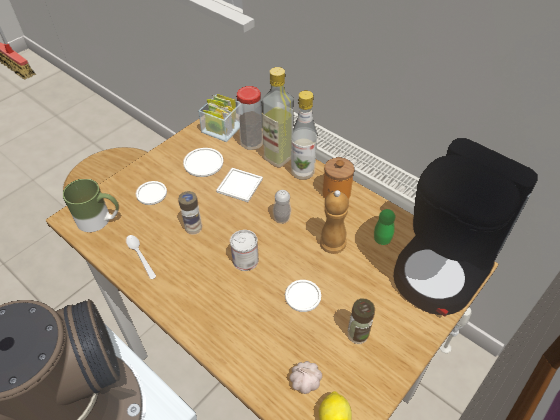

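The top view shows the large dish at (185,200), the square dish at (228,200) and small dishes at (178,252) and (334,250). It also shows the mill at (325,196), shaker at (277,202), jars at (228,256) and (385,250), tin at (281,252) and the green look-alike at (349,170). The scene view agrees. I'll zoom in for accuracy.

```bash
cat > h.py <<'E'
from cell import env
import cv2,numpy as np
def ray(name,uv,z,c=None):
    c=c or env.get_calibration(name);K=c["K"];E=np.array(c["extrinsics"])
    d=np.linalg.inv(K)@[uv[0],uv[1],1.];d=np.array([d[0],-d[1],-d[2]])
    R=E[:3,:3];o=-R.T@E[:3,3];w=R.T@d
    return (o+w*(z-o[2])/w[2])[:2]
def proj(name,p,c=None):
    c=c or env.get_calibration(name);E=np.array(c["extrinsics"])
    q=E[:3,:3]@p+E[:3,3];q=np.array([q[0],-q[1],-q[2]]);q=np.array(c["K"])@q
    return q[:2]/q[2]
E
python3 - <<'E'
from h import *
im=cv2.imread("pics/top0.png")
hsv=cv2.cvtColor(im,cv2.COLOR_BGR2HSV)
m=((hsv[...,1]<60)&(hsv[...,2]>185)).astype(np.uint8)
for n,(u,v) in dict(large=(185,200),square=(228,200),s1=(178,252),s2=(334,250)).items():
    w=np.zeros_like(m);r=20;w[v-r:v+r,u-r:u+r]=m[v-r:v+r,u-r:u+r]
    cs=max(cv2.findContours(w,cv2.RETR_EXTERNAL,cv2.CHAIN_APPROX_NONE)[0],key=cv2.contourArea)
    if n=='square': rr=cv2.minAreaRect(cs);c=rr[0];e=rr
    else: e=cv2.minEnclosingCircle(cs);mm=cv2.moments(cs);c=(mm['m10']/mm['m00'],mm['m01']/mm['m00'])
    print(n,np.round(c,1),e,np.round(ray("top",c,10),1))
# rough for objects
for n,(u,v,z) in dict(mill=(325,194,150),shaker=(277,201,80),A=(228,254,105),B=(386,249,105),tin=(281,251,72)).items(): print(n,ray("top",(u,v),z).round(1))
for k,(x,y) in enumerate([(150,150)]):
    cv2.imwrite("pics/topz.png",cv2.resize(im[150:290,155:415],None,fx=3,fy=3,interpolation=cv2.INTER_CUBIC))
sc=cv2.imread("pics/scene0.png");cv2.imwrite("pics/scz.png",cv2.resize(sc[140:350,130:400],None,fx=2.8,fy=2.8,interpolation=cv2.INTER_CUBIC))
E
```

```text
large [185.  199.6] ((185.14788818359375, 199.83802795410156), 17.283737182617188) [593.5 290.9]
square [227.2 199.4] ((227.20062255859375, 199.3821563720703), (28.950265884399414, 29.401731491088867), 73.61045837402344) [597.  164.9]
s1 [177.  252.2] ((177.2391357421875, 252.32608032226562), 12.795744895935059) [436.5 308.2]
s2 [333.5 249.9] ((333.5680236816406, 249.62091064453125), 12.883122444152832) [ 454.  -154.1]
mill [ 600.9 -114.8]
shaker [587.2  15.5]
A [433.5 147.4]
B [ 457.4 -289.2]
tin [445.9   0.9]
```

View pics/topz.png

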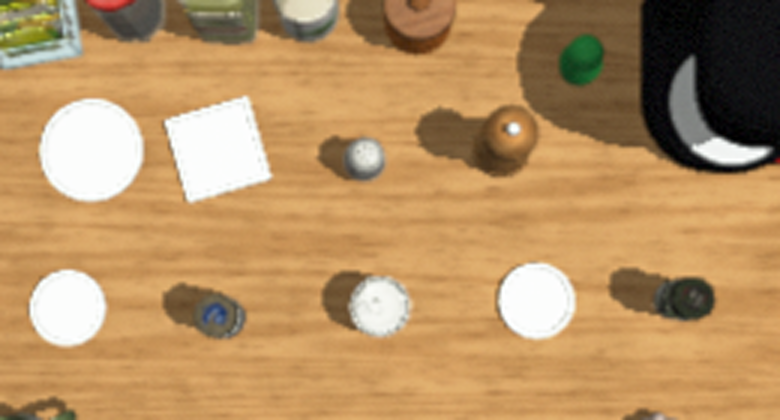

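View pics/scz.png

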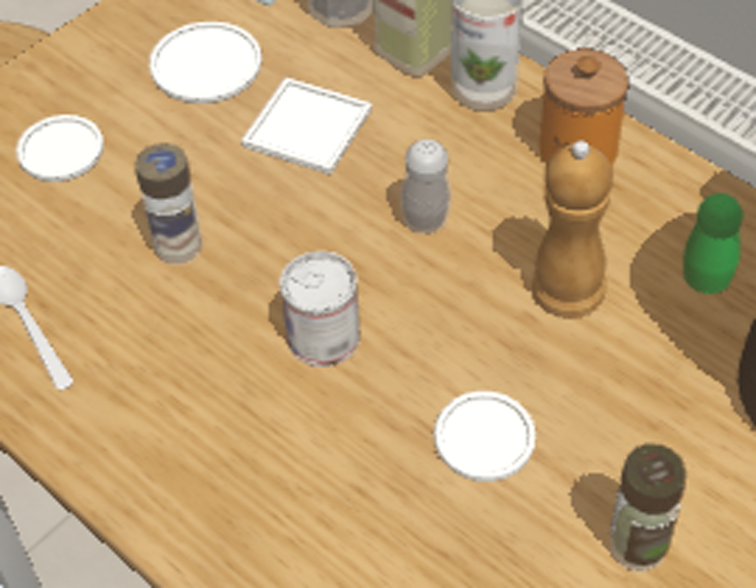

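The zooms show the mill knob at topz (513,129) and scz (580,149), and the shaker top at (365,154) and (428,150). Jar A's cap is at (215,314) and (166,162), and jar B's at (691,297) and (655,466). I'll cast both views.

Run:
```python
from h import *
T=lambda u,v:((u+.5)/3+154.5,(v+.5)/3+149.5); S=lambda u,v:((u+.5)/2.8+129.5,(v+.5)/2.8+139.5)
for n,z,t,s in [("mill",168,(513,129),(580,149)),("shaker",86,(366,155),(428,153)),("A",105,(215,314),(163,160)),("B",105,(691,298),(655,466)),("tin",72,(379,306),(320,279)),("large",10,(91,150),(205,62)),("square",10,(218,148.5),(308,124)),("s1",10,(67.5,307),(60,147)),("s2",10,(536,301),(485,435))]:
    print(n,ray("top",T(*t),z).round(1),ray("scene",S(*s),z).round(1))
```

```text
mill [ 602.1 -115. ] [ 599.5 -114.9]
shaker [585.5  16.3] [583.1  13.6]
A [432.4 152. ] [431.6 151.2]
B [ 457.4 -286.4] [ 458.9 -286.7]
tin [444.    0.8] [ 4.444e+02 -4.000e-01]
large [593.3 291.1] [588.2 287.2]
square [597.7 164.6] [593.3 161.5]
s1 [437.  307.8] [433.3 304.8]
s2 [ 453.7 -153.5] [ 451.8 -155. ]
```

>>> step_arm(plan=[[[0,0,-60,-7,1],[0,0,-90,-14,1],[0,0,-90,-16.3,1],[0,0,-90,-16.3,1]]])

```text
t: 0.43
eef_pos: [175.2, 600.7, 307.5]
tcp_rot: [3.137, 0.002, -3.139]
ft_force: [-1.1, 0.1, -1.3]
opening: 1.002
grip_force: 0.0
```

>>> step_arm(plan=[[[-290,-311,0,0,1],[-290,-311,0,0,1],[-290,-311,0,0,1],[-290,-311,0,0,1],[-290,-311,0,0,1],[-290,-311,0,0,1],[-290,-311,0,0,1],[-290,-311,0,0,1]]])

```text
t: 1.1
eef_pos: [403.0, 354.3, 303.0]
tcp_rot: [-3.14, -0.002, 3.14]
ft_force: [0.8, 0.6, 0.6]
opening: 1.002
grip_force: 0.0
```

>>> step_arm(plan=[[[-50,-50,0,0,1],[-100,-80,0,0,1],[-100,-80,0,0,1],[-100,-80,0,0,1],[-100,-80,0,0,1]]])

```text
t: 1.52
eef_pos: [503.5, 274.7, 302.4]
tcp_rot: [-3.14, -0.003, 3.137]
ft_force: [-1.0, -0.1, -0.4]
opening: 0.999
grip_force: 0.0
```

Run:
```python
from h import *
s=env.state();c=env.get_calibration("wrist");im=env.read_camera("wrist");cv2.imwrite("pics/w1.png",im)
print(s["eef_pos"],s["tcp_rot"],np.round(c["K"],1).tolist(),np.round(c["extrinsics"],3).tolist())
for n,p in dict(large=(591,289,10),square=(596,163,10),s1=(435,306,10)).items(): print(n,proj("wrist",np.array(p,float),c))
```

```text
[503.52350618 274.67401223 302.37514144] [-3.14034538 -0.00314131  3.1370434 ] [[374.7, 0.0, 280.3], [0.0, 374.7, 215.3], [0.0, 0.0, 1.0]] [[0.005, 1.0, -0.002, -276.973], [-0.966, 0.004, -0.26, 536.537], [-0.26, 0.003, 0.966, -345.261], [0.0, 0.0, 0.0, 1.0]]
large [291.77567109 242.50301003]
square [195.43760454 246.51115285]
s1 [306.39528929 118.88661115]
```

View pics/w1.png

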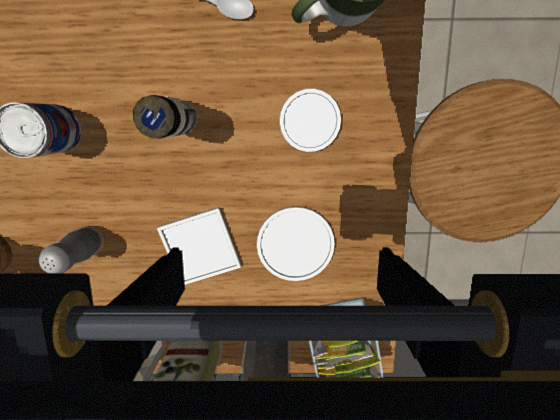

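The wrist view shows the large dish at (296,243), square dish (200,246), s1 (311,120), jar A cap (153,117), shaker top (54,259) and tin (20,130). I'll measure from it.

```bash
cat >> h.py <<'E'
def dish(im,u,v,r,name,c,square=False):
    hsv=cv2.cvtColor(im,cv2.COLOR_BGR2HSV)
    m=((hsv[...,1]<45)&(hsv[...,2]>170)).astype(np.uint8)
    w=np.zeros_like(m);w[v-r:v+r,u-r:u+r]=m[v-r:v+r,u-r:u+r]
    cs=max(cv2.findContours(w,cv2.RETR_EXTERNAL,cv2.CHAIN_APPROX_NONE)[0],key=cv2.contourArea)
    P=np.array([ray(name,p[0],9,c) for p in cs],np.float32)
    q=cv2.minAreaRect(P) if square else cv2.minEnclosingCircle(P); e=q if square else cv2.fitEllipse(P)
    return q,e
E
python3 - <<'E'
from h import *
im=cv2.imread("pics/w1.png");c=env.get_calibration("wrist")
for n,u,v,r,sq in [("large",296,243,46,0),("square",200,246,46,1),("s1",311,120,40,0)]: print(n,dish(im,u,v,r,"wrist",c,sq))
print("A",ray("wrist",(153,117),105,c),"shk",ray("wrist",(54,259),86,c),"tin",ray("wrist",(23,130),72,c))
E
```

```text
large (((593.2488403320312, 294.6304626464844), 50.86471939086914), ((593.3345947265625, 294.6927185058594), (99.97531127929688, 100.33151245117188), 150.7137908935547))
square (((597.1629638671875, 168.53831481933594), (85.62809753417969, 85.15864562988281), 17.9012451171875), ((597.1629638671875, 168.53831481933594), (85.62809753417969, 85.15864562988281), 17.9012451171875))
s1 (((435.6418151855469, 311.1182556152344), 36.821414947509766), ((435.65570068359375, 311.242431640625), (72.21443939208984, 72.50069427490234), 85.6314926147461))
A [430.55499041 155.06401777] shk [582.09117758  25.43915491] tin [443.47736337   7.04007867]
```

>>> step_arm(plan=[[[-10,-290,0,0,1],[-10,-290,0,0,1],[-10,-290,0,0,1],[-10,-290,0,0,1],[-10,-290,0,0,1],[-10,-290,0,0,1],[-10,-290,0,0,1],[-10,-290,0,0,1]]])

```text
t: 2.23
eef_pos: [512.1, -17.4, 304.0]
tcp_rot: [-3.141, -0.001, 3.139]
ft_force: [-0.9, -0.2, 0.0]
opening: 0.999
grip_force: 0.0
```

>>> step_arm(plan=[[[10,-60,0,0,1],[10,-100,0,0,1],[10,-100,0,0,1],[10,-100,0,0,1],[10,-100,0,0,1]]])

```text
t: 2.65
eef_pos: [502.4, -112.6, 304.1]
tcp_rot: [3.141, -0.001, 3.141]
ft_force: [-0.2, 0.4, -0.5]
opening: 0.998
grip_force: 0.0
```

Run:
```python
from h import *
s=env.state();c=env.get_calibration("wrist");im=env.read_camera("wrist");cv2.imwrite("pics/w2.png",im)
import pickle;pickle.dump(c,open("w2.pkl","wb"))
print(s["eef_pos"],s["tcp_rot"])
u,v=proj("wrist",np.array([453,-154,10.]),c).astype(int);print(u,v,dish(im,u,v,44,"wrist",c))
```

```text
[ 502.35303127 -112.61702993  304.08448891] [ 3.14074446e+00 -9.11194902e-04  3.14118628e+00]
245 134 (((455.3756408691406, -152.24407958984375), 36.80963134765625), ((455.33062744140625, -152.2037353515625), (72.21514129638672, 72.38886260986328), 151.80511474609375))
```

View pics/w2.png

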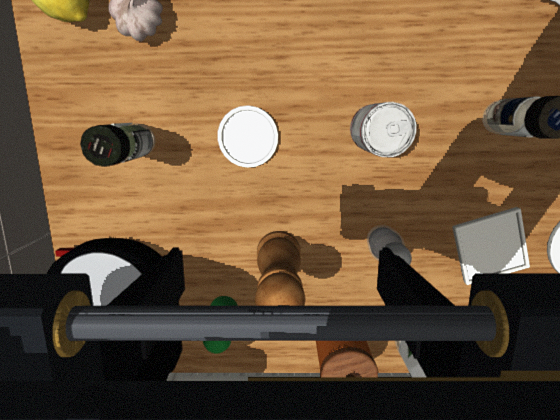

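The wrist view shows the mill base centred near column 278 and its head near column 281, B's cap at (102,147), s2 at (247,136), the tin at (392,130) and the shaker body at (385,243).

Run:
```python
from h import *
import pickle;c=pickle.load(open("w2.pkl","rb"));im=cv2.imread("pics/w2.png")
hsv=cv2.cvtColor(im,cv2.COLOR_BGR2HSV)
print("millbase",ray("wrist",(278,246),15,c),"head",ray("wrist",(281,290),141,c),"B",ray("wrist",(102,147),105,c),"tin",ray("wrist",(392,130),72,c),"A",ray("wrist",(555,118),105,c))
for r in (285,290,295,245): print(r,[tuple(hsv[r,u]) for u in ()],''.join('#' if hsv[r,u,1]>120 and hsv[r,u,2]<185 and 5<hsv[r,u,0]<20 and hsv[r,u,1]>175 else '.' for u in range(240,330)))
cv2.imwrite("pics/w2z.png",cv2.resize(im[220:320,200:420],None,fx=3.5,fy=3.5,interpolation=cv2.INTER_CUBIC))
```

```text
millbase [ 594.09364241 -115.26276985] head [ 593.92105807 -111.61404622] B [ 459.38035142 -285.52915448] tin [444.84340579   4.78880998] A [432.41851076 149.73429103]
285 [] ....................................#...#.................................................
290 [] ...........................#..................................#...........................
295 [] ..........................................................................................
245 [] ..........................##..........#.#...##....#.......................................
```

View pics/w2z.png

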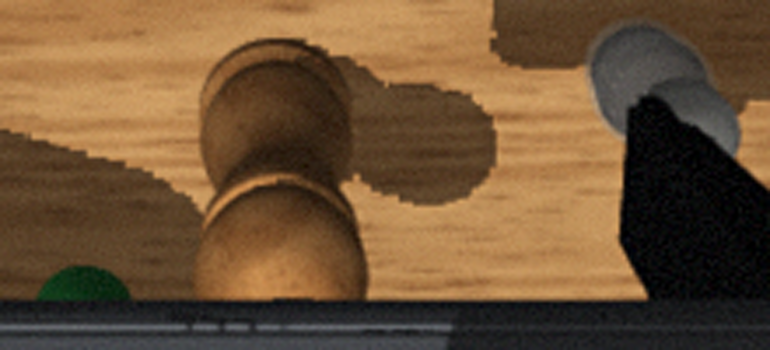

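>>> step_arm(plan=[[[-41,-1,0,0,1],[-82,-2,0,0,1],[-98.5,-2,0,0,1],[-98.5,-2,0,0,1],[-98.5,-2,40,0,1],[-98.5,-2,80,0,1],[-98.5,-2,110,0,1],[-98.5,-2,110,0,1]]])

```text
t: 3.37
eef_pos: [598.4, -112.8, 189.1]
tcp_rot: [3.139, -0.009, -3.139]
ft_force: [-0.3, -0.6, -0.8]
opening: 0.997
grip_force: 0.0
```

Run:
```python
from h import *
for n in ("scene","top"):
    im=env.read_camera(n);cv2.imwrite(f"pics/{n}1.png",im)
s=env.state();print(s["eef_pos"],s["tcp_rot"])
a=cv2.imread("pics/scene1.png")[120:290,230:440];b=cv2.imread("pics/top1.png")[120:290,220:430]
cv2.imwrite("pics/c1.png",cv2.resize(np.hstack([a,b]),None,fx=1.9,fy=1.9,interpolation=cv2.INTER_CUBIC))
```

```text
[ 601.17362367 -114.10587229  195.1088862 ] [ 3.14109614e+00 -1.01972529e-03 -3.13957389e+00]
```

View pics/c1.png

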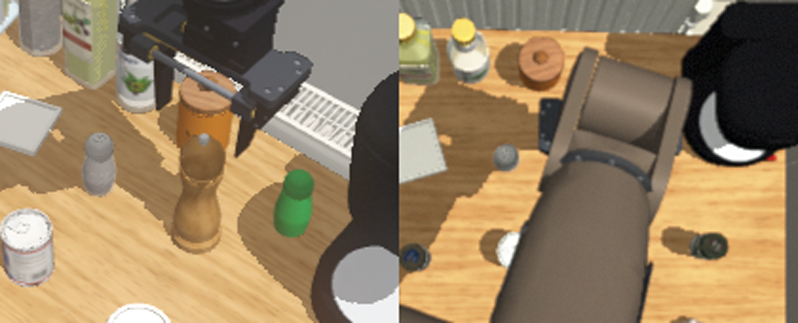

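The open fingers hang above and on either side of the mill's head. Nothing looks wrong, so I'll go down and close.

>>> step_arm(plan=[[[0,0,30,0,1],[0,0,60,0,1],[0,0,73,0,1],[0,0,73,0,1],[0,0,73,0,1],[0,0,73,0,0.3],[0,0,73,0,0.3],[0,0,73,0,0.3]]])

```text
t: 4.13
eef_pos: [601.9, -115.5, 123.3]
tcp_rot: [-3.141, 0.002, -3.141]
ft_force: [0.4, 0.5, -0.5]
opening: 0.843
grip_force: 0.0
```

>>> step_arm(plan=[[[0,0,0,0,-1],[0,0,0,0,-1],[0,0,0,0,-1],[0,0,0,0,-1],[0,0,0,0,-1],[0,0,0,0,-1],[0,0,0,0,-1],[0,0,0,0,-1]]])

```text
t: 4.8
eef_pos: [601.3, -115.4, 121.6]
tcp_rot: [3.141, -0.0, -3.141]
ft_force: [-0.5, 0.5, 0.2]
opening: 0.496
grip_force: 30.0
```

>>> step_arm(plan=[[[0,0,-8,0,-1],[0,0,-25,0,-1],[0,0,-50,0,-1],[0,0,-75,0,-1],[0,0,-100,0,-1],[0,0,-122,0,-1],[0,0,-135,0,-1],[0,0,-140,0,-1]]])

```text
t: 5.47
eef_pos: [601.7, -115.6, 264.3]
tcp_rot: [-3.141, 0.003, -3.141]
ft_force: [0.6, 0.1, -2.3]
opening: 0.495
grip_force: 30.0
```

>>> step_arm(plan=[[[0,10,0,0,-1],[0,28,0,0,-1],[0,50,0,0,-1],[1,75,0,0,-1],[2,100,0,0,-1],[3,125,0,0,-1],[4,150,0,0,-1],[4,175,0,0,-1]]])

```text
t: 6.13
eef_pos: [596.2, 61.4, 260.2]
tcp_rot: [3.141, -0.002, -3.141]
ft_force: [0.1, -0.1, -1.6]
opening: 0.496
grip_force: 30.0
```

>>> step_arm(plan=[[[1,25,0,0,-1],[1,50,0,0,-1],[2,75,0,0,-1],[2,100,0,0,-1],[3,125,0,0,-1],[4,150,0,0,-1],[5,175,0,0,-1],[5,197,0,0,-1]]])

```text
t: 6.8
eef_pos: [590.9, 258.6, 260.1]
tcp_rot: [-3.141, -0.002, -3.14]
ft_force: [-0.1, 0.5, -0.7]
opening: 0.496
grip_force: 30.0
```

>>> step_arm(plan=[[[0,15,0,0,-1],[0,25,0,0,-1],[0,33,0,0,-1],[0,35,0,0,-1],[0,35,0,0,-1],[0,35,0,0,-1]]])

```text
t: 7.3
eef_pos: [592.1, 290.8, 261.6]
tcp_rot: [-3.141, -0.0, -3.142]
ft_force: [0.4, -0.1, -2.0]
opening: 0.495
grip_force: 30.0
```

Run:
```python
from h import *
s=env.state();c=env.get_calibration("wrist")
a=env.read_camera("scene");b=env.read_camera("wrist");t=env.read_camera("top")
print(s["eef_pos"],s["opening"],s["grip_force"])
cv2.imwrite("pics/c2.png",cv2.resize(np.hstack([a[30:250,130:400],b[100:320,150:420]]),None,fx=1.45,fy=1.45))
```

```text
[592.14208432 290.78194616 261.59732222] 0.4949655066091991 29.999743178486824
```

View pics/c2.png

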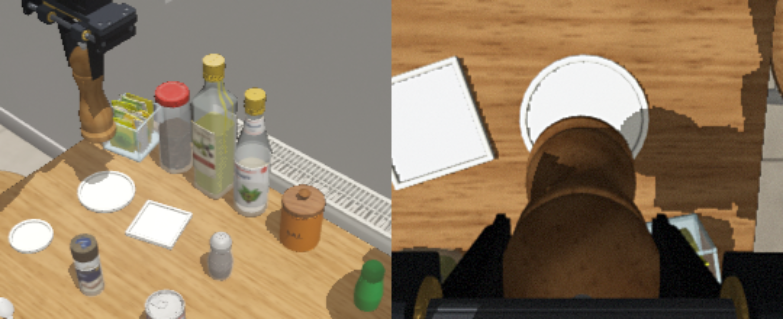

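The mill hangs upright (left panel) over the large dish (right panel, centre about 583,115). I'll lower it.

>>> step_arm(plan=[[[0,1,15,0,-1],[0,1,40,0,-1],[0,1,65,0,-1],[0,1,90,0,-1],[0,1,110,0,-1],[0,1,122,0,-1],[0,1,129,0,-1],[0,1,132,0,-1]]])

```text
t: 8.12
eef_pos: [592.1, 292.3, 129.1]
tcp_rot: [-3.141, -0.001, -3.141]
ft_force: [-0.1, -0.9, -2.6]
opening: 0.493
grip_force: 30.0
```

>>> step_arm(plan=[[[0,0,1,0,-1],[0,0,2,0,-1],[0,0,3,0,-1],[0,0,3,0,-1],[0,0,3,0,-1]]])

```text
t: 8.53
eef_pos: [592.2, 292.6, 127.2]
tcp_rot: [3.141, 0.001, -3.141]
ft_force: [-0.3, 0.0, -1.8]
opening: 0.496
grip_force: 30.0
```

>>> step_arm(plan=[[[0,0,0.7,0,-1],[0,0,0.7,0,-1],[0,0,0.7,0,-1],[0,0,0.7,0,-1]]])

```text
t: 8.87
eef_pos: [592.3, 292.7, 126.5]
tcp_rot: [3.141, 0.001, -3.141]
ft_force: [-0.2, 0.2, 4.3]
opening: 0.496
grip_force: 30.0
```

>>> step_arm(plan=[[[0,0,0,0,0.1],[0,0,0,0,0.1],[0,0,0,0,0.1],[0,0,0,0,1],[0,0,0,0,1],[0,0,0,0,1],[0,0,0,0,1],[0,0,0,0,1]]])

```text
t: 9.53
eef_pos: [592.0, 292.5, 125.9]
tcp_rot: [3.142, -0.0, -3.141]
ft_force: [0.1, -0.6, -0.2]
opening: 0.844
grip_force: 0.0
```

>>> step_arm(plan=[[[0,0,-15,0,1],[0,0,-45,0,1],[0,0,-85,0,1],[0,0,-125,0,1],[0,0,-160,0,1],[0,0,-178,0,1],[0,0,-178,0,1],[0,0,-178,0,1]]])

```text
t: 10.2
eef_pos: [592.0, 292.5, 304.6]
tcp_rot: [3.141, 0.002, -3.141]
ft_force: [-0.3, 0.2, -0.1]
opening: 1.0
grip_force: 0.0
```

>>> step_arm(plan=[[[15,-41,0,0,1],[30,-82,0,0,1],[45,-123,0,0,1],[60,-164,0,0,1],[75,-205,0,0,1],[90,-246,0,0,1],[97,-277,0,0,1],[97,-277,0,0,1]]])

```text
t: 10.87
eef_pos: [493.1, 10.8, 302.6]
tcp_rot: [-3.141, -0.003, 3.139]
ft_force: [0.4, 0.6, -0.6]
opening: 0.999
grip_force: 0.0
```

>>> step_arm(plan=[[[0,0,0,0,1],[0,0,0,0,1]]])

```text
t: 11.03
eef_pos: [495.1, 15.5, 303.0]
tcp_rot: [3.141, -0.001, 3.141]
ft_force: [0.1, 0.7, -0.4]
opening: 1.003
grip_force: 0.0
```

Run:
```python
from h import *
s=env.state();c=env.get_calibration("wrist");b=env.read_camera("wrist");a=env.read_camera("scene")
import pickle;pickle.dump(c,open("w3.pkl","wb"));cv2.imwrite("pics/w3.png",b);cv2.imwrite("pics/scene3.png",a)
print(s["eef_pos"])
bz=cv2.resize(b[60:310,130:530],None,fx=1.2,fy=1.2,interpolation=cv2.INTER_CUBIC)
az=cv2.resize(a[60:210,150:350],None,fx=1.5,fy=2,interpolation=cv2.INTER_CUBIC)
cv2.imwrite("pics/c3.png",np.hstack([bz,az]))
```

```text
[495.08971734  15.51635428 302.98957387]
```

View pics/c3.png

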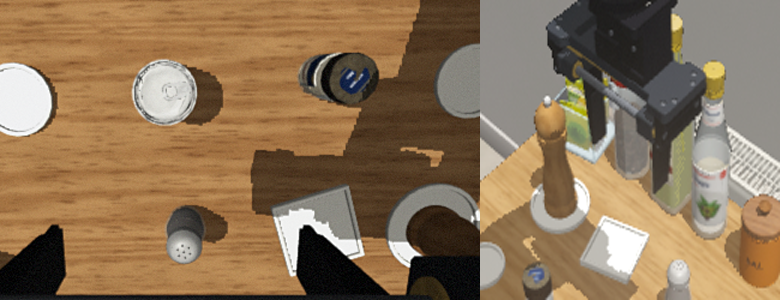

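The right panel shows the mill standing upright in the large dish. In the left panel the shaker top is at (185,246), A's cap at (354,79) and the tin at (164,92).

Run:
```python
from h import *
import pickle;c=pickle.load(open("w3.pkl","rb"))
f=lambda u,v:(u/1.2+130,v/1.2+60)
print(ray("wrist",f(184.5,246),86,c),ray("wrist",f(185,228),40,c),"A",ray("wrist",f(354,79),105,c),"tin",ray("wrist",f(165,92),72,c))
```

```text
[582.92836173  19.60408492] [582.39860318  20.51565203] A [432.15017382 154.15494204] tin [444.10039559   2.45077437]
```

>>> step_arm(plan=[[[-41,1,0,0,1],[-80,1.5,0,0,1],[-89,1.5,15,0,1],[-89,1.5,55,0,1],[-89,1.5,95,0,1],[-89,1.5,135,0,1],[-89,1.5,165,0,1],[-89,1.5,180,0,1]]])

```text
t: 11.8
eef_pos: [582.6, 18.8, 119.4]
tcp_rot: [3.141, -0.006, -3.139]
ft_force: [0.1, -0.6, -0.4]
opening: 1.003
grip_force: 0.0
```

>>> step_arm(plan=[[[0,0,5,0,1],[0,0,30,0,1],[0,0,60,0,1],[0,0,85,0,1],[0,0,92,0,1],[0,0,92,0,1],[0,0,92,0,1]]])

```text
t: 12.38
eef_pos: [584.9, 17.6, 32.9]
tcp_rot: [3.142, 0.001, -3.14]
ft_force: [0.2, -0.1, -0.2]
opening: 0.997
grip_force: 0.0
```

>>> step_arm(plan=[[[0,0,0,0,0.2],[0,0,0,0,0.2],[0,0,0,0,0],[0,0,0,0,-0.1],[0,0,0,0,-0.2],[0,0,0,0,-1],[0,0,0,0,-1],[0,0,0,0,-1]]])

```text
t: 13.05
eef_pos: [584.2, 17.0, 31.9]
tcp_rot: [3.141, -0.0, -3.141]
ft_force: [-0.2, 1.3, 0.4]
opening: 0.495
grip_force: 0.7
```

>>> step_arm(plan=[[[0,0,0,0,-1],[0,0,0,0,-1]]])

```text
t: 13.22
eef_pos: [584.2, 17.0, 31.9]
tcp_rot: [3.141, -0.0, -3.141]
ft_force: [0.1, 0.4, -0.7]
opening: 0.423
grip_force: 29.6
```

>>> step_arm(plan=[[[0,0,-8,0,-1],[0,0,-25,0,-1],[0,0,-48,0,-1],[0,0,-70,0,-1],[0,0,-85,0,-1],[0,0,-90,0,-1],[0,8,-90,0,-1],[0,25,-90,0,-1]]])

```text
t: 13.88
eef_pos: [584.0, 41.4, 121.6]
tcp_rot: [-3.142, -0.0, 3.14]
ft_force: [-0.1, 0.5, -1.2]
opening: 0.421
grip_force: 29.5
```

>>> step_arm(plan=[[[-2,25,0,0,-1],[-4,50,0,0,-1],[-7,75,0,0,-1],[-10,98,0,0,-1],[-12,113,0,0,-1],[-12,119,0,0,-1],[-12,119,0,0,-1],[-12,119,0,0,-1]]])

```text
t: 14.55
eef_pos: [595.8, 160.6, 121.4]
tcp_rot: [-3.141, -0.001, -3.141]
ft_force: [0.7, 0.1, -0.9]
opening: 0.419
grip_force: 29.5
```

Run:
```python
from h import *
s=env.state();b=env.read_camera("wrist");a=env.read_camera("scene")
print(s["eef_pos"],s["opening"])
bz=cv2.resize(b[60:310,130:530],None,fx=1.2,fy=1.2,interpolation=cv2.INTER_CUBIC)
az=cv2.resize(a[60:210,150:350],None,fx=1.5,fy=2,interpolation=cv2.INTER_CUBIC)
cv2.imwrite("pics/c4.png",np.hstack([bz,az]))
```

```text
[595.79058501 160.61159431 121.4317701 ] 0.41923557327296235
```

View pics/c4.png

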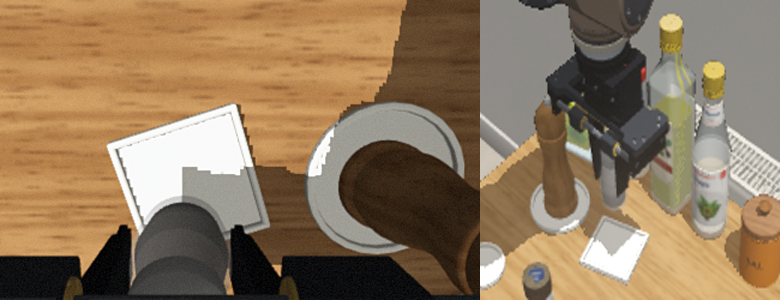

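The shaker hangs upright over the square dish, and the mill is well centred in its own. I'll lower the shaker.

>>> step_arm(plan=[[[0,0,12,0,-1],[0,0,32,0,-1],[0,0,52,0,-1],[0,0,68,0,-1],[0,0,78,0,-1],[0,0,81,0,-1],[0,0,83,0,-1],[0,0,83,0,-1]]])

```text
t: 15.32
eef_pos: [596.3, 160.8, 39.0]
tcp_rot: [3.142, 0.0, -3.141]
ft_force: [-0.2, 0.1, -0.3]
opening: 0.423
grip_force: 29.5
```

>>> step_arm(plan=[[[0,0,1,0,-1],[0,0,1.5,0,-1],[0,0,1.5,0,-1],[0,0,1.5,0,-1]]])

```text
t: 15.65
eef_pos: [596.3, 161.1, 37.9]
tcp_rot: [3.141, 0.001, -3.141]
ft_force: [-0.3, 0.3, -1.1]
opening: 0.417
grip_force: 29.5
```

>>> step_arm(plan=[[[0,0,0.7,0,-1],[0,0,1,0,-1],[0,0,1,0,-1],[0,0,1,0,-1]]])

```text
t: 15.98
eef_pos: [596.3, 161.1, 36.8]
tcp_rot: [3.141, 0.001, -3.141]
ft_force: [-0.9, 0.4, 4.8]
opening: 0.423
grip_force: 30.0
```

Contact. I'll release and rise.

>>> step_arm(plan=[[[0,0,0,0,0],[0,0,0,0,0],[0,0,0,0,0],[0,0,0,0,0.5],[0,0,0,0,0.5],[0,0,0,0,0.5],[0,0,0,0,0.5],[0,0,0,0,0.5]]])

```text
t: 16.65
eef_pos: [596.1, 161.0, 36.4]
tcp_rot: [3.142, -0.0, -3.141]
ft_force: [-1.1, 0.1, -1.1]
opening: 0.739
grip_force: 0.0
```

>>> step_arm(plan=[[[0,0,-10,0,0.6],[0,0,-40,0,0.6],[0,0,-80,0,0.6],[0,0,-120,0,0.6],[0,0,-160,0,1],[0,0,-200,0,1],[0,0,-220,0,1],[0,0,-220,0,1]]])

```text
t: 17.32
eef_pos: [597.3, 161.3, 262.7]
tcp_rot: [3.14, 0.009, -3.141]
ft_force: [0.5, 0.7, -0.3]
opening: 0.988
grip_force: 0.0
```

>>> step_arm(plan=[[[41,-2,0,0,1],[82,-4,0,0,1],[123,-6,0,0,1],[164,-7.5,0,0,1],[164,-7.5,0,0,1],[164,-7.5,0,0,1],[164,-7.5,0,0,1]]])

```text
t: 17.9
eef_pos: [432.5, 153.5, 256.8]
tcp_rot: [3.141, 0.001, -3.141]
ft_force: [0.3, 0.1, 0.3]
opening: 1.0
grip_force: 0.0
```

Run:
```python
from h import *
s=env.state();a=env.read_camera("scene");b=env.read_camera("top")
print(s["eef_pos"])
az=cv2.resize(a[60:250,130:350],None,fx=2,fy=2,interpolation=cv2.INTER_CUBIC)
bz=cv2.resize(b[160:280,150:270],None,fx=2.8,fy=3.1667,interpolation=cv2.INTER_CUBIC)
cv2.imwrite("pics/c5.png",np.hstack([az,bz]))
```

```text
[432.54186834 153.49159426 256.7794415 ]
```

View pics/c5.png

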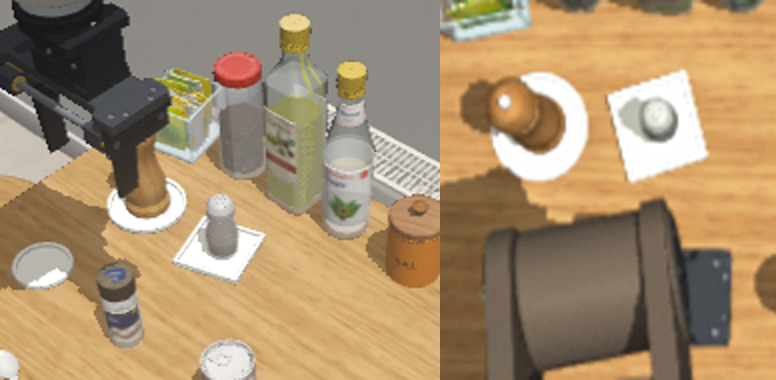

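The mill and shaker stand upright inside their dishes (c5, about (147,200) and (221,235)). Next is jar A.

>>> step_arm(plan=[[[0.5,-1,30,0,1],[0.5,-1,70,0,1],[0.5,-1,110,0,1],[0.5,-1,140,0,1],[0.5,-1,170,0,1],[0.5,-1,195,0,1],[0.5,-1,210,0,1],[0.5,-1,217,0,1]]])

```text
t: 18.67
eef_pos: [431.5, 152.2, 36.8]
tcp_rot: [-3.141, -0.004, -3.141]
ft_force: [0.1, -0.5, -0.5]
opening: 0.999
grip_force: 0.0
```

>>> step_arm(plan=[[[0,0,0,0,1],[0,0,0,0,0.2],[0,0,0,0,0.2],[0,0,0,0,0],[0,0,0,0,-0.1],[0,0,0,0,-0.2],[0,0,0,0,-1],[0,0,0,0,-1]]])

```text
t: 19.33
eef_pos: [431.8, 152.5, 39.7]
tcp_rot: [3.141, 0.001, -3.141]
ft_force: [-0.7, 0.3, 0.2]
opening: 0.567
grip_force: 0.0
```

>>> step_arm(plan=[[[0,0,0,0,-1],[0,0,0,0,-1],[0,0,0,0,-1]]])

```text
t: 19.58
eef_pos: [431.7, 152.5, 39.5]
tcp_rot: [3.141, 0.0, -3.141]
ft_force: [-1.2, 0.7, 2.5]
opening: 0.424
grip_force: 30.0
```

>>> step_arm(plan=[[[0,0,-8,0,-1],[0,0,-25,0,-1],[0,0,-45,0,-1],[0,0,-57,0,-1],[0,8,-60,0,-1],[0,25,-60,0,-1],[-1,48,-60,0,-1],[-1,70,-60,0,-1]]])

```text
t: 20.25
eef_pos: [432.5, 223.5, 99.4]
tcp_rot: [3.142, -0.0, 3.141]
ft_force: [0.7, -0.0, -1.6]
opening: 0.424
grip_force: 30.0
```

>>> step_arm(plan=[[[-1,22,0,0,-1],[-2,45,0,0,-1],[-3,66,0,0,-1],[-3,80,0,0,-1],[-3,86,0,0,-1],[-3,86,0,0,-1],[-3,86,0,0,-1],[-3,86,0,0,-1]]])

```text
t: 20.92
eef_pos: [435.4, 307.6, 99.3]
tcp_rot: [-3.141, -0.0, -3.142]
ft_force: [-0.1, 0.8, -1.0]
opening: 0.424
grip_force: 30.0
```

Run:
```python
from h import *
s=env.state();b=env.read_camera("wrist");a=env.read_camera("scene")
print(s["eef_pos"],s["opening"])
bz=cv2.resize(b[60:310,130:430],None,fx=1.2,fy=1.2,interpolation=cv2.INTER_CUBIC)
az=cv2.resize(a[100:250,60:260],None,fx=2,fy=2,interpolation=cv2.INTER_CUBIC)
cv2.imwrite("pics/c6.png",np.hstack([bz,az]))
```

```text
[435.3661684  307.58013902  99.34867788] 0.42435991015711827
```

View pics/c6.png

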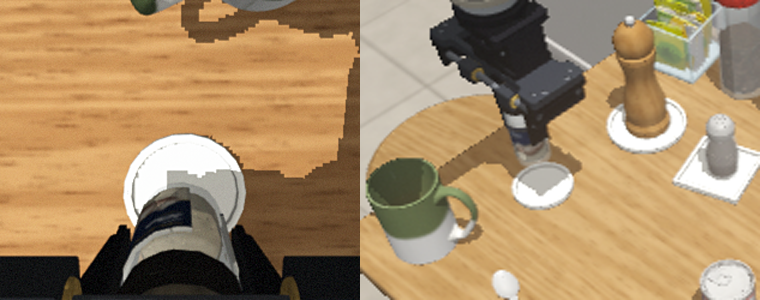

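Jar A hangs upright over the small dish (left panel, dish centre about 185,190). I'll lower it.

>>> step_arm(plan=[[[0,1,12,0,-1],[0,1,28,0,-1],[0,1,42,0,-1],[0,1,50,0,-1],[0,1,53,0,-1],[0,1,54,0,-1],[0,1,54,0,-1],[0,1,54,0,-1]]])

```text
t: 21.68
eef_pos: [435.8, 309.5, 46.0]
tcp_rot: [3.141, 0.001, -3.141]
ft_force: [-0.9, 0.7, -1.2]
opening: 0.427
grip_force: 30.0
```

>>> step_arm(plan=[[[0,0,0.7,0,-1],[0,0,1,0,-1],[0,0,1,0,-1],[0,0,1,0,-1]]])

```text
t: 22.02
eef_pos: [435.6, 309.5, 44.6]
tcp_rot: [3.141, 0.0, -3.141]
ft_force: [0.9, 0.6, -2.4]
opening: 0.426
grip_force: 30.0
```

>>> step_arm(plan=[[[0,0,0.6,0,-1],[0,0,0.6,0,-1],[0,0,0.6,0,-1],[0,0,0.6,0,-1]]])

```text
t: 22.35
eef_pos: [435.6, 309.5, 44.5]
tcp_rot: [3.141, 0.001, -3.141]
ft_force: [-1.2, -0.6, 7.8]
opening: 0.425
grip_force: 30.0
```

>>> step_arm(plan=[[[0,0,0,0,0],[0,0,0,0,0],[0,0,0,0,0],[0,0,0,0,0.5],[0,0,0,0,0.5],[0,0,0,0,0.5],[0,0,0,0,0.5],[0,0,0,0,0.5]]])

```text
t: 23.02
eef_pos: [435.5, 309.4, 43.8]
tcp_rot: [3.142, -0.0, -3.141]
ft_force: [-1.0, -0.1, 0.0]
opening: 0.737
grip_force: 0.0
```

>>> step_arm(plan=[[[0,0,-10,0,0.6],[0,0,-40,0,0.6],[0,0,-80,0,0.6],[0,0,-120,0,0.6],[0,0,-160,0,1],[0,0,-195,0,1],[0,0,-210,0,1],[0,0,-210,0,1]]])

```text
t: 23.68
eef_pos: [436.3, 309.9, 258.5]
tcp_rot: [3.138, 0.006, -3.141]
ft_force: [0.1, 0.4, -0.2]
opening: 0.989
grip_force: 0.0
```

>>> step_arm(plan=[[[-1,-41,0,0,1],[-3,-82,0,0,1],[-4,-123,0,0,1],[-6,-164,0,0,1],[-7,-205,0,0,1],[-8,-246,0,0,1],[-10,-287,0,0,1],[-12,-310,0,0,1]]])

```text
t: 24.35
eef_pos: [446.9, -3.6, 253.5]
tcp_rot: [-3.141, -0.001, 3.141]
ft_force: [0.8, 0.3, 0.3]
opening: 1.003
grip_force: 0.0
```

>>> step_arm(plan=[[[-1,-41,0,0,1],[-3,-82,0,0,1],[-4,-123,0,0,1],[-6,-164,0,0,1],[-6,-164,0,0,1],[-6,-164,0,0,1],[-6,-164,0,0,1]]])

```text
t: 24.93
eef_pos: [453.3, -164.2, 253.3]
tcp_rot: [3.141, -0.001, 3.141]
ft_force: [0.2, 1.5, 0.3]
opening: 1.001
grip_force: 0.0
```

Run:
```python
from h import *
s=env.state();c=env.get_calibration("wrist");b=env.read_camera("wrist");a=env.read_camera("scene")
import pickle;pickle.dump(c,open("w7.pkl","wb"))
print(s["eef_pos"],s["tcp_rot"],proj("wrist",np.array([458.5,-286.5,105.]),c))
bz=cv2.resize(b[60:310,30:430],None,fx=1.2,fy=1.2,interpolation=cv2.INTER_CUBIC)
az=cv2.resize(a[100:250,60:220],None,fx=2,fy=2,interpolation=cv2.INTER_CUBIC)
cv2.imwrite("pics/c7.png",np.hstack([bz,az]))
```

```text
[ 453.30277221 -164.19035804  253.28909491] [ 3.14066500e+00 -1.16044693e-03  3.14144577e+00] [140.03942095 207.75129336]
```

View pics/c7.png

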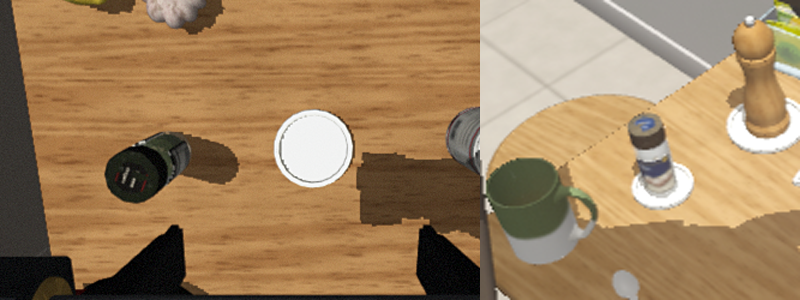

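Jar A stands upright in its dish (right panel, 655,165). B's cap at (131,179) matches the estimate of (458.5,-286.5), and s2 is at (314,149).

>>> step_arm(plan=[[[-2,-41,0,0,1],[-4,-82,0,0,1],[-5,-115,0,0,1],[-5,-122.5,0,0,1],[-5,-122.5,10,0,1],[-5,-122.5,40,0,1],[-5,-122.5,75,0,1],[-5,-122.5,100,0,1]]])

```text
t: 25.7
eef_pos: [458.3, -284.2, 151.4]
tcp_rot: [3.14, -0.001, -3.139]
ft_force: [0.4, -0.5, 0.6]
opening: 0.998
grip_force: 0.0
```

>>> step_arm(plan=[[[0,0,30,0,1],[0,0,60,0,1],[0,0,90,0,1],[0,0,105,0,1],[0,0,113,0,1],[0,0,113,0,1],[0,0,113,0,1],[0,0,113,0,1]]])

```text
t: 26.37
eef_pos: [459.5, -286.7, 41.9]
tcp_rot: [-3.141, 0.001, -3.14]
ft_force: [-0.5, -0.5, 0.4]
opening: 0.999
grip_force: 0.0
```

>>> step_arm(plan=[[[0,0,0,0,0.2],[0,0,0,0,0.2],[0,0,0,0,0],[0,0,0,0,-0.1],[0,0,0,0,-0.2],[0,0,0,0,-1],[0,0,0,0,-1],[0,0,0,0,-1]]])

```text
t: 27.03
eef_pos: [458.9, -287.1, 40.8]
tcp_rot: [3.141, -0.0, -3.141]
ft_force: [0.0, -0.7, 0.0]
opening: 0.492
grip_force: 0.0
```

>>> step_arm(plan=[[[0,0,0,0,-1],[0,0,0,0,-1],[0,0,0,0,-1]]])

```text
t: 27.28
eef_pos: [458.9, -287.1, 40.8]
tcp_rot: [3.142, 0.0, -3.141]
ft_force: [-0.5, 0.2, -0.0]
opening: 0.425
grip_force: 30.0
```

>>> step_arm(plan=[[[0,0,-8,0,-1],[0,0,-25,0,-1],[0,0,-45,0,-1],[0,0,-57,0,-1],[0,8,-60,0,-1],[0,25,-60,0,-1],[1,46,-60,0,-1],[1,65,-60,0,-1]]])

```text
t: 27.95
eef_pos: [457.2, -220.6, 100.6]
tcp_rot: [3.141, -0.001, -3.141]
ft_force: [0.9, 0.0, -1.2]
opening: 0.426
grip_force: 30.0
```

>>> step_arm(plan=[[[1,20,0,0,-1],[2,40,0,0,-1],[3,56,0,0,-1],[3.4,66,0,0,-1],[3.4,69,0,0,-1],[3.4,69,0,0,-1],[3.4,69,0,0,-1],[3.4,69,0,0,-1]]])

```text
t: 28.62
eef_pos: [454.6, -153.7, 100.8]
tcp_rot: [-3.142, 0.0, -3.142]
ft_force: [0.1, -1.3, -1.1]
opening: 0.425
grip_force: 30.0
```

>>> step_arm(plan=[[[0,0,12,0,-1],[0,0,28,0,-1],[0,0,42,0,-1],[0,0,50,0,-1],[0,0,53,0,-1],[0,0,54,0,-1],[0,0,54,0,-1],[0,0,54,0,-1]]])

```text
t: 29.28
eef_pos: [454.7, -153.3, 47.3]
tcp_rot: [-3.141, 0.001, -3.141]
ft_force: [0.2, 0.4, -0.7]
opening: 0.423
grip_force: 30.0
```

>>> step_arm(plan=[[[0,0,0.7,0,-1],[0,0,1,0,-1],[0,0,1,0,-1],[0,0,1,0,-1]]])

```text
t: 29.62
eef_pos: [454.5, -153.1, 46.0]
tcp_rot: [-3.142, 0.0, -3.141]
ft_force: [-0.7, 0.0, -1.4]
opening: 0.423
grip_force: 30.0
```

>>> step_arm(plan=[[[0,0,0.6,0,-1],[0,0,0.6,0,-1],[0,0,0.6,0,-1],[0,0,0.6,0,-1]]])

```text
t: 29.95
eef_pos: [454.6, -153.1, 45.7]
tcp_rot: [-3.141, 0.001, -3.141]
ft_force: [-1.2, 0.9, 7.0]
opening: 0.428
grip_force: 30.0
```

Contact at the height I expected. I'll release, rise and back off to the left.

>>> step_arm(plan=[[[0,0,0,0,0],[0,0,0,0,0],[0,0,0,0,0],[0,0,0,0,0.5],[0,0,0,0,0.5],[0,0,0,0,0.5],[0,0,0,0,0.5],[0,0,0,0,0.5]]])

```text
t: 30.62
eef_pos: [454.4, -153.1, 45.2]
tcp_rot: [3.142, 0.0, -3.141]
ft_force: [-0.1, -0.1, -0.4]
opening: 0.737
grip_force: 0.0
```

>>> step_arm(plan=[[[0,0,-10,0,0.6],[0,0,-40,0,0.6],[0,0,-80,0,0.6],[0,0,-120,0,0.6],[0,0,-160,0,1],[0,0,-200,0,1],[0,0,-240,0,1],[0,0,-250,0,1]]])

```text
t: 31.28
eef_pos: [455.5, -153.5, 301.1]
tcp_rot: [-3.138, 0.007, -3.141]
ft_force: [0.9, 0.8, 0.1]
opening: 0.987
grip_force: 0.0
```

>>> step_arm(plan=[[[0,-41,0,0,1],[0,-82,0,0,1],[0,-123,0,0,1],[0,-164,0,0,1],[0,-190,0,0,1],[0,-190,0,0,1],[0,-190,0,0,1]]])

```text
t: 31.87
eef_pos: [454.1, -344.0, 294.5]
tcp_rot: [3.141, -0.001, 3.14]
ft_force: [0.0, 1.4, -1.3]
opening: 1.0
grip_force: 0.0
```

Run:
```python
from h import *
print(env.state()["eef_pos"],env.state()["t"])
for n in("top","scene"):
    im=env.read_camera(n);cv2.imwrite(f"pics/{n}9.png",im);o=cv2.imread(f"pics/{n}0.png")
    hsv=cv2.cvtColor(im,cv2.COLOR_BGR2HSV)
    # expected caps / tops: dark pixel blobs for the jars
    for k,p,zt in[("A",(435.6,309.5),105),("B",(454.6,-153.1),105)]:
        u,v=proj(n,np.array([*p,zt-2.]));u,v=int(round(u)),int(round(v));r=12
        m=np.zeros(hsv.shape[:2],np.uint8);m[v-r:v+r,u-r:u+r]=(hsv[v-r:v+r,u-r:u+r,2]<75)
        M=cv2.moments(m,True);print(n,k,(u,v),M["m00"],ray(n,(M["m10"]/max(M["m00"],1),M["m01"]/max(M["m00"],1)),zt-3).round(1))
    u,v=proj(n,np.array([444.,1,72]));u,v=int(u),int(v);w=slice(v-14,v+16),slice(u-16,u+16)
    print(n,"tin diff",np.median(cv2.absdiff(im[w],o[w])), cv2.phaseCorrelate(*[cv2.cvtColor(q[w],cv2.COLOR_BGR2GRAY).astype(np.float32) for q in(o,im)]))
```

```text
[ 454.07335977 -343.97609507  294.47274493] 31.8667
top A (170, 252) 48.0 [426.5 294.6]
top B (337, 249) 162.0 [ 453.1 -151.5]
top tin diff 62.0 ((0.5118788306552648, -0.12965754011992736), 0.25657518953084946)
scene A (143, 163) 98.0 [422.8 291.9]
scene B (304, 268) 0.0 [ 621.2 1282.3]
scene tin diff 30.0 ((0.383646595882988, 0.026742070225814984), 0.47959677229324976)
```

Run:
```python
from h import *
a=cv2.imread("pics/scene0.png");b=cv2.imread("pics/scene9.png");
t=a[296:342,347:375]  # jar B template at start
r=cv2.matchTemplate(b,t,cv2.TM_CCOEFF_NORMED)
r1=r[200:300,250:340];_,s,_,l=cv2.minMaxLoc(r1);print("B",s,np.array(l)+[250,200])
d=proj("scene",np.array([454.6,-153.1,57.5]))-proj("scene",np.array([458.2,-286.6,52.5]));print("expect",np.array([347,296])+d)
t=a[190:235,178:202];r1=cv2.matchTemplate(b,t,cv2.TM_CCOEFF_NORMED)[130:220,100:190];_,s,_,l=cv2.minMaxLoc(r1);print("A",s,np.array(l)+[100,130])
d=proj("scene",np.array([435.6,309.5,57.5]))-proj("scene",np.array([432,152.5,52.5]));print("expect",np.array([178,190])+d)
print(cv2.cvtColor(b,cv2.COLOR_BGR2GRAY)[256:320:4,290:320:3])
```

```text
B 0.5815854668617249 [290 255]
expect [290.68124043 256.16181504]
A 0.7721916437149048 [134 154]
expect [133.74493881 154.66547493]
[[128 133 128 125 123 127 132 131 134 126]
 [125 127 131  76  76  75  76 127 124 132]
 [133 129  73  74  74  80  73  75 101 119]
 [135 127  74  70  73  92  83  75  81 124]
 [136 119  74  75  77  75  75  75  85 129]
 [129 136  69  70  71  71  70  72  95 125]
 [133 133 180  70  70  71  71 160 145 134]
 [178 144 134 152 167 171 170 169 174 132]
 [184 152 130  83  88 102  99 102 199 199]
 [203 173 118  76  88  92 108 110 203 197]
 [255 190 118  83 107 110 113 105 255 200]
 [255 255 190 108  79  82 166 255 255 255]
 [255 255 255 255 255 255 255 255 239 255]
 [205 187 255 255 255 255 255 255 219 206]
 [197 211 210 202 196 207 193 193 210 209]
 [209 209 209 210 200 199 190 205 193 196]]
```

>>> step_arm(plan=[[[0,40,0,0,1],[0,80,0,0,1],[0,120,0,0,1],[0,160,0,0,1],[0,200,0,0,1],[0,240,0,0,1],[0,280,0,0,1],[0,320,0,0,1]]])

```text
t: 32.63
eef_pos: [453.2, -20.1, 295.7]
tcp_rot: [3.142, 0.001, -3.14]
ft_force: [1.0, -1.2, -0.3]
opening: 0.999
grip_force: 0.0
```

>>> step_arm(plan=[[[0,40,0,0,1],[0,80,0,0,1],[0,120,0,0,1],[0,160,0,0,1],[0,200,0,0,1],[0,240,0,0,1],[0,240,0,0,1],[0,240,0,0,1]]])

```text
t: 33.3
eef_pos: [452.7, 219.3, 295.3]
tcp_rot: [3.141, -0.0, -3.136]
ft_force: [-0.4, -0.6, -0.4]
opening: 0.998
grip_force: 0.0
```

Run:
```python
from h import *
print(env.state()["eef_pos"])
a=cv2.imread("pics/scene0.png");b=env.read_camera("scene");cv2.imwrite("pics/scene10.png",b)
def chk(n,u0,u1,v0,v1,p0,p1):
    t=a[v0:v1,u0:u1];d=proj("scene",np.array(p1,float))-proj("scene",np.array(p0,float));e=np.array([u0,v0])+d
    r=cv2.matchTemplate(b,t,cv2.TM_CCOEFF_NORMED);x,y=e.round().astype(int);k=10
    _,s,_,l=cv2.minMaxLoc(r[y-k:y+k,x-k:x+k]);print(n,"expect",e.round(1),"got",np.array(l)+[x-k,y-k],round(s,2))
chk("B",347,375,296,342,(458.2,-286.6,52.5),(454.6,-153.1,57.5))
chk("A",178,202,190,235,(432,152.5,52.5),(435.6,309.5,57.5))
chk("mill",320,350,188,252,(601,-115,85),(592.3,292.6,90))
chk("shaker",272,292,188,224,(584,17,45),(596,161,50))
chk("tin",230,260,230,270,(444,0,36),(444,0,36))
```

```text
[452.65645307 219.31194747 295.29468785]
B expect [290.7 256.2] got [289 255] 0.75
A expect [133.7 154.7] got [134 154] 0.66
mill expect [184.5 105. ] got [192 100] 0.33
shaker expect [229.8 154.2] got [231 154] 0.57
tin expect [230. 230.] got [230 230] 1.0
```

```bash
python3 -c "
from cell import env
print(env.job_done())"
```

```text
the job is handed in; nothing more can be done
None
```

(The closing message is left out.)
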